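# Pump the conveyor lubricator until its indicator pin pops out

### The job

Grease the bench conveyor's bearings with its hand lubricator: with the fingertips, push the black palm knob down and let it spring back up, full stroke after full stroke, until the red indicator pin has popped fully out of its brass nut and shows its white band. Then stop pumping, since more grease would blow the bearing seals, and leave the knob all the way up. Do not grip the knob, do not touch the pin or the level rod, and leave the bottle, tin, wrench and carton where they are.

Things in the scene. Friction and masses are not known exactly. Their poses are not given: they have to be found in the camera images.
- lubricator: The fixed unit, its place and yaw vary. Origin on the table (z 0) under the plunger's vertical axis, z up. In a row along its y: indicator block and brass nut (y +63 to +111 mm, 50 mm high), pump (y 0), reservoir (y -85), belt conveyor (y -147 to -453). Base plate 120 (x) by 280 mm (y), 10 mm thick. Pump casting 66 x 70 mm, 62 high, then a 44 mm barrel with a brass nut to z 129 mm.
- reservoir_lid (a point): Centre of the black lid of the white grease reservoir, a can 68 mm in diameter; this point is 106 mm above the table, 85 mm from the plunger's axis.
- belt_mid (a point): Middle of the top face of the green conveyor belt, 90 mm above the table; belt 120 mm wide, 306 mm long along the unit's y, side parts to 97 mm either side of this point; a blue gear motor (94 mm high) stands at the unit's +x side of its far end, up to 157 mm out.
- knob_top (a point): Centre of the flat top (about 34 mm across) of the black palm knob; it moves with the knob: 176 mm above the table when up, 152 mm when right down. Knob 48 mm in diameter, 20 mm high, on a 16 mm steel stem. Nothing within 75 mm of its axis is higher than 129 mm; level rod (ball 85 mm from the axis, top 151 mm at most) and bystanders (160 mm at most) are lower than the raised knob.
- plunger (a joint): Plunger stroke in m: 0 up (rest), 0.024 right down on its stop. Return spring: about 4 N at the top to 13 N at the bottom; pushing down also takes up to 3 N of pumping load and 45 N per m/s of drag. Let go, it comes all the way up by itself within half a second; it cannot be pulled above 0. Only full strokes pump: at least 0.022 down, then up again to within 0.001.
- pin (a joint): How far the red pin is out, in m: 0 in, 0.024 fully out. It starts at about 0.0015 to 0.0065 and creeps out 1.6 mm with each full stroke (half on the way down, half on the way up), never going back by itself. Past 0.010, on a down stroke, it snaps by its own spring to 0.024 and stays out. That takes 3 to 6 full strokes, differing from run to run.
- pin_tip (a point): Centre of the outer end of the indicator pin: 12 mm diameter, horizontal, 30 mm above the table, moving along the unit's +y axis. Its outer 16 mm are red; the white part behind shows only once the pin has popped out.
- pin_nut (a point): Centre of the outer face of the brass nut that the pin comes out of. With the pin in, pin_tip is 2 mm outside it; fully out, 26 mm.
- indicator_pin: The red and white pin itself; origin 2 mm behind its outer end, on its axis; its y axis points outwards. Not to be touched.
- level (a joint): How far the reservoir's level rod has sunk, in m (0: its ball's top 151 mm above the table). It starts at about 0.0025 to 0.0105, sinks 2.6 mm with each full stroke as grease is used, and reads about 0.017 when the pin pops and 0.018 when the knob is up again; strokes after that sink it further.
- level_rod: Thin vertical steel rod (6 mm) with a yellow ball (12 mm) that stands out of the reservoir's lid; ball centre 33 mm above this origin, which lies on the rod's axis. Not to be touched.
- bottle: Bystander, loose: orange bottle with a red cap, 56 mm diameter, 135 mm high overall, standing on the table near the unit; origin at the centre of its underside, z up.
- tin: Bystander, loose: bare metal can, 72 mm diameter, 75 mm high, standing; origin at the centre of its underside, z up.
- wrench: Bystander, loose: steel open-ended wrench 170 mm long, lying flat on the table on the robot's side of the unit; its x axis lies along it.
- carton: Bystander, loose: closed cardboard carton 95 x 120 x 70 mm standing on the conveyor belt (top 160 mm above the table); origin at the centre of its underside.

How it is judged:
On the way, in this order (a step that is already met when the one before it is completed fails the run):
1. a first stroke: the knob is pressed well down while the pin is still in (value of joint plunger above 0.012 m and value of joint pin below 0.013 m), for 0.05 s.
2. the knob has come back up, the pin still not out (value of joint plunger below 0.006 m and value of joint pin below 0.013 m), for 0.05 s.
3. after more strokes the indicator pin has popped fully out (value of joint pin above 0.022 m), for 0.2 s.
At the end, for the whole second after the job is handed in: Pin out at least 22 of 24 mm, knob up to within 3 mm, level rod sunk less than 22.2 mm (at most one stroke pumped after the pin popped), bottle, tin, wrench and carton within 20 mm of where they stood, bottle and tin upright (value of joint pin above 0.022 m and value of joint plunger below 0.003 m and value of joint level below 0.0222 m and distance of each of bottle, tin, wrench, carton from where it was at the start of the episode below 0.02 m and angle between each of bottle, tin's own z axis and vertical below 0.15 rad); the robot touches nothing.
It fails at once if pumping went on after the pin was out (two or more further strokes; level rod sunk over 22.2 mm) (value of joint level above 0.0222 m).
It fails at once if the indicator pin was touched (contact force between any of the arm, the fingers and indicator_pin above 0.5 N).
It fails at once if the level rod was touched (contact force between any of the arm, the fingers and level_rod above 0.5 N).
It fails at once if the knob was gripped: the grasp point between the fingers went down beside the knob, below its top (horizontal distance between the grasp point and knob_top below 0.03 m and z of the grasp point in the frame of knob_top below 0 m and contact force between the fingers and lubricator above 0.5 N).
It fails at once if a bystander (bottle, tin, wrench or carton) was knocked away, lifted or carried (distance of any of bottle, tin, wrench, carton from where it was at the start of the episode above 0.03 m).
It also fails if it takes over 45 s, if anything falls off the work surface, if the arm or the gripper's body presses on something with over 40 N, if the wrist force passes 120 N, or if a joint passes its speed limit or range.

### The arm

A 6-joint arm with a two-finger parallel gripper is mounted at the origin on the work surface. World frame = base frame: x ahead of the robot, y to its left, z up, the work surface at z = 0. Lengths are in m, angles in rad, forces in N, time in s.
With the tool pointing down it reaches from about 0.25 to 0.725 m from the base axis. Payload 9.7 kg.
Tool frame: the origin (TCP) lies midway between the tips of the shut fingers; the grasp point (between the pads) lies env.pinch_z behind it (env.pinch_z is the distance from the TCP to the grasp point, in m); x points along the fingers, y is the direction in which the jaws open and shut, and the axes are right-handed (so a half turn about x gives the same grasp; the last joint's range is limited). The gripper opens to 85 mm and grips with 20 to 120 N. Pads are 22 mm wide; open, the fingers measure 114 mm over their backs; the gripper's body (76 mm by 85 mm) begins 54 mm behind the grasp point. The pads swing forward as they close: fully open they stand 13 mm farther back than shut.
Start: joints at [-1.294, 0.087, 0.176, 1.66, 0, 1.571], TCP at [0.15, -0.529, 0.231] pointing down, gripper open.
Joint ranges: [-3.13, 3.13], [-0.85, 1.81], [-1.15, 1.24], [-2.2, 2.28], [-1.44, 1.52], [-3.14, 3.14]. Speed limits (rad/s): [2.22, 2.22, 2.57, 3.14, 3.14, 3.14].

### API

Orientations are given as a rotation vector (axis times angle).
In Python, from workcell import monitor, read_camera, workorder, env gives the robot as it stands.
- The arm moves only by the shell command python3 -m inch 'ROWS' [FORCE]. ROWS is text: rows parted by semicolons, each of 7 numbers parted by spaces: the gripper's target within -1 to 1 (fully open at 1, half-way at 0, shut at -1), then the shift along the world's x, y, z in mm, then the turn, a rotation vector about the world's x, y, z in degrees. In form: gripper x y z rx ry rz; .... A call has 1 to 5 rows; each row is the pose to reach, as a shift and turn from the pose commanded when the call began; what a row does not reach only later rows make up. A row lasts 1/10 s, in which the tool goes at most 50 mm and 8.59 degrees, less where a joint would pass 70% of its speed; a pose out of reach is approached as far as the arm can. A call with a gripper value outside its range is refused whole. The fingers move at their own pace and stop on an object; FORCE is the grip in N (left out, the last holds). Time passes only in rows, so rows that repeat a pose let the fingers close. It gives the time, the measured TCP pose, the force and the opening at its end, in the units of the state.
- monitor.sense(): the state, without advancing time (a new reading comes with each control period).
- read_camera(name): name is "scene" or "top" or "wrist"; returns a dict with "img" (400x640x3 uint8, red, green, blue), "intrinsics" (3x3 intrinsics, pixels), "k1" (the pictures are not rectified: a ray, as slopes to the right and down, at radius r is drawn at 1 + k1 r^2 times it, then the intrinsics apply), "camera_from_world" (4x4, takes a point from world to camera coordinates). Camera axes: x right, y up, looking along -z (the intrinsics and any distortion apply to the point x, -y, -z); pixel columns grow to the right and rows downward; lengths in m; the calibration is good to about 2 mm. A picture is of the moment at which its call begins. There is no depth.
- workorder.job_done(): hands the job in, once; it reports no verdict.
The state is a dict: "clock": time; "q": joint angles; "joint_vel": joint speeds; "effort": joint torques, N m; "eef_pos": TCP position; "eef_rot": TCP orientation; "wrist_force": force on the tool from outside, world axes, zero at the start; "wrist_torque": the same for the moment, N m; "grip_width": finger opening in m.
Only numpy, scipy, OpenCV 4.12 (cv2) and the standard library are available. Lean on these libraries where they do the work, as an engineer would, in place of code of your own. Each camera call takes 0.05 s, during which the arm holds its last target. There are 200 camera calls.

## Working session

There is one attempt and no reset: what is moved stays moved. The work goes in short steps, Python scripts to look and compute and a shell command to move; the robot and the scene stay as the last step left them, time stands still between calls to the robot, and variables do not carry over. Pictures are saved under pics/ and viewed, about 8 in all and at most 12, crops included, and the job is handed in when it is done.

```bash
mkdir -p pics && cat > h.py <<'E'
import numpy as np, cv2
from workcell import monitor, read_camera, workorder, env
def snap(n,f):
    c=read_camera(n); cv2.imwrite('pics/'+f+'.png',c['img'][:,:,::-1]); np.savez('pics/'+f+'.npz',**{k:np.array(v) for k,v in c.items()}); return c
def load(f): return dict(np.load('pics/'+f+'.npz'))
def ray(c,u,v):
    K=c['intrinsics'];D=np.array([float(c['k1']),0,0,0])
    p=cv2.undistortPoints(np.array([[[u,v]]],float),K,D)[0,0]
    T=c['camera_from_world'];R=T[:3,:3];o=-R.T@T[:3,3]
    return o,R.T@np.array([p[0],-p[1],-1])
def atz(c,u,v,z):
    o,d=ray(c,u,v); return o+d*(z-o[2])/d[2]
def proj(c,P):
    T=c['camera_from_world'];p=T[:3,:3]@np.array(P)+T[:3,3];x=np.array([p[0],-p[1]])/-p[2]
    x=x*(1+float(c['k1'])*(x@x));return c['intrinsics'][:2,:2]@x+c['intrinsics'][:2,2]
E
python3 - <<'E'
from h import *
a=snap('top','t0');b=snap('scene','s0')
print(monitor.sense(),env.pinch_z)
for c in(a,b): print(c['k1'],c['intrinsics'],c['camera_from_world'])
E
```

```text
{'clock': 0.1, 'q': array([-1.29398172e+00,  8.74030195e-02,  1.75226309e-01,  1.65978742e+00,
       -1.42600263e-05,  1.57081494e+00]), 'joint_vel': array([-0.00067761,  0.00014964,  0.00098507,  0.00013136,  0.00148409,
        0.00161871]), 'effort': array([-5.36128573e-04, -5.21561766e+01,  4.65653229e+01,  1.60194148e-02,
       -4.83557915e-05,  5.75564471e-06]), 'eef_pos': array([ 0.15025367, -0.52887468,  0.23066173]), 'eef_rot': array([ 2.07354384,  0.29005505, -2.07391077]), 'wrist_force': array([-1.0590368 ,  0.2115968 , -0.64474146]), 'wrist_torque': array([ 0.03608473, -0.01468684,  0.0344057 ]), 'grip_width': 0.08547375035411652} 0.0187
0.006635632993892384 [[383.01005007   0.         316.47516382]
 [  0.         383.01005007 197.9382022 ]
 [  0.           0.           1.        ]] [[-0.01868444 -0.99975443 -0.01191498  0.08907426]
 [ 0.99569352 -0.0196882   0.09059128 -0.55755927]
 [-0.09080362 -0.01017103  0.99581688 -0.99243722]
 [ 0.          0.          0.          1.        ]]
-0.08874291650028268 [[412.76099527   0.         315.20176387]
 [  0.         412.76099527 198.76339653]
 [  0.           0.           1.        ]] [[ 0.8849981   0.46538312 -0.01403269 -0.52628655]
 [-0.35714011  0.69787686  0.62082109  0.09061871]
 [ 0.29871275 -0.54441385  0.78382668 -1.0763857 ]
 [ 0.          0.          0.          1.        ]]
```

View pics/t0.png

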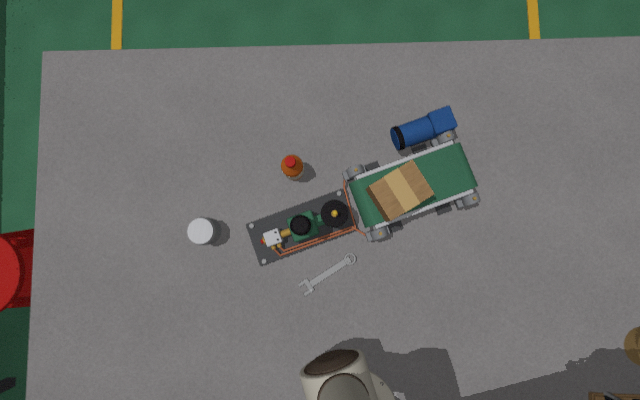

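View pics/s0.png

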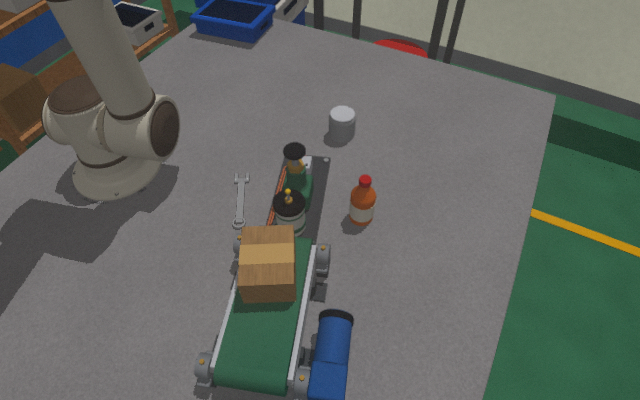

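The top view shows the knob at about (301,225), the lid at (335,214), the level ball at (334,213) and the pin at the left end near (262,241). The carton is at (402,191), and the scene view shows the knob top at (294,151).

```bash
python3 - <<'E'
from h import *
t=load('t0');s=load('s0')
def blob(c,x0,y0,x1,y1,th=45):
    g=c['img'][y0:y1,x0:x1].max(2)<th
    n,l,st,ce=cv2.connectedComponentsWithStats(g.astype(np.uint8))
    return [(st[i].tolist(),(ce[i]+[x0,y0]).round(1)) for i in range(1,n) if st[i][4]>40]
print(blob(t,285,208,352,240),blob(s,278,138,312,166))
k=atz(t,301,225,.176);l=atz(t,334.5,214,.106)
print(k,atz(s,294,150,.176),l,atz(s,289,201,.106),np.linalg.norm((k-l)[:2]))
for n,p,z in [('bottle',(290,161),.135),('tin',(201,231),.075),('carton',(402,191),.16)]:print(n,atz(t,*p,z))
c=np.hstack([cv2.resize(t['img'][195:265,240:360],None,fx=5,fy=5,interpolation=2)])
cv2.imwrite('pics/c0.png',c[:,:,::-1])
E
```

```text
[([36, 0, 28, 21, 430], array([334.6, 216.9])), ([5, 7, 21, 21, 330], array([300.2, 224.8]))] [([6, 5, 21, 17, 186], array([293.8, 151.7]))]
[0.48499648 0.11278436 0.176     ] [0.4906731  0.10899485 0.176     ] [0.51168182 0.03431988 0.106     ] [0.51706741 0.03380677 0.106     ] 0.08287811042077763
bottle [0.63929238 0.13896795 0.135     ]
tin [0.47687468 0.37005821 0.075     ]
carton [ 0.559087 -0.120335  0.16    ]
```

View pics/c0.png

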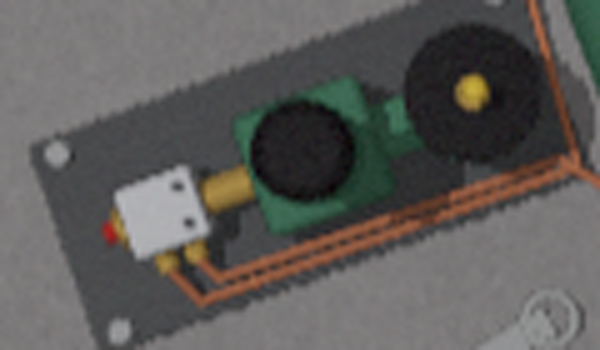

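The knob is at about (0.487, 0.112) and the unit's +y direction is about (-0.32, 0.95). I'll travel at z 231 with the gripper shut, turning the tool along with the base.

```bash
python3 -m inch '-1 20 40 0 0 0 5; -1 40 80 0 0 0 10; -1 60 120 0 0 0 15; -1 80 160 0 0 0 20; -1 100 200 0 0 0 25' 30 && python3 -m inch '-1 24 44 0 0 0 5; -1 48 88 0 0 0 10; -1 72 132 0 0 0 15; -1 96 176 0 0 0 20; -1 120 220 0 0 0 25' && python3 -m inch '-1 24 44 0 0 0 5; -1 48 88 0 0 0 10; -1 72 132 0 0 0 15; -1 96 176 0 0 0 20; -1 117 221 0 0 0 20'
python3 - <<'E'
from h import *
snap('top','t1');c=snap('scene','s1');w=snap('wrist','w1');s=monitor.sense();print(s)
for P in [(.487,.112,.176),s['eef_pos']]:print(proj(c,P),proj(w,P))
a=np.hstack([cv2.resize(c['img'][60:260,200:400],None,fx=2,fy=2),w['img'][:, 120:520]]);cv2.imwrite('pics/m1.png',a[:,:,::-1])
E
```

```text
clock: 0.6
eef_pos: [0.2506, -0.3274, 0.231]
eef_rot: [1.805, 0.676, -1.805]
wrist_force: [0.9, -0.1, 0.3]
grip_width: 0.012
clock: 1.1
eef_pos: [0.3704, -0.1076, 0.2313]
eef_rot: [1.51, 0.981, -1.51]
wrist_force: [2.2, -1.2, 0.3]
grip_width: -0.0001
clock: 1.6
eef_pos: [0.4875, 0.1135, 0.2309]
eef_rot: [1.26, 1.176, -1.26]
wrist_force: [2.1, -1.5, -0.3]
grip_width: 0.0
{'clock': 1.75, 'q': array([ 2.29016952e-01, -2.99859432e-02,  5.35290726e-02,  1.65681440e+00,
        1.45498692e-04,  1.86813947e+00]), 'joint_vel': array([-0.05767203, -0.04480239, -0.02486244,  0.0163933 , -0.00915041,
       -0.02534147]), 'effort': array([  2.20826738, -42.88379073,  47.37616897,  -0.55045674,
         0.19981967,   0.38621278]), 'eef_pos': array([0.48723814, 0.11362103, 0.22986391]), 'eef_rot': array([ 1.25781094,  1.1775492 , -1.26142489]), 'wrist_force': array([ 0.2985506 , -0.54579972, -0.62457461]), 'wrist_torque': array([-0.05984114,  0.04145812, -0.00228964]), 'grip_width': -6.015548731119871e-05}
[293.17603703 148.51552514] [315.61603493 231.86087232]
[292.18939991 128.55405787] [314.96485203 269.36155336]
```

View pics/m1.png

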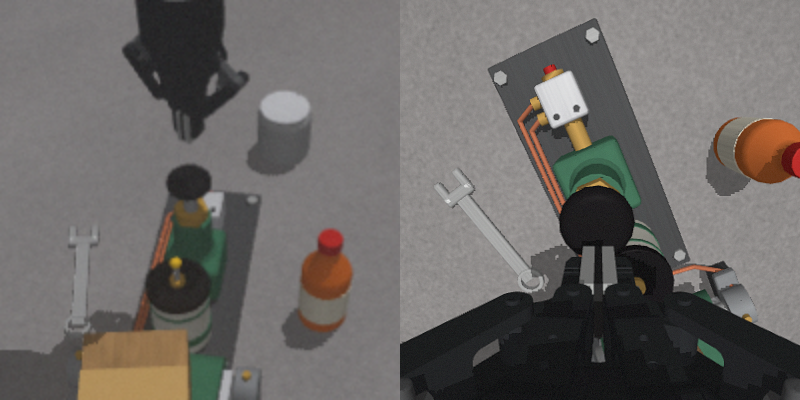

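The wrist view has the knob centred under the shut fingertips, at about (316,221) in the full frame. I'll make the first stroke slowly and watch the force.

```bash
python3 -m inch '-1 0 0 -25 0 0 0; -1 0 0 -50 0 0 0; -1 0 0 -60 0 0 0; -1 0 0 -70 0 0 0; -1 0 0 -77 0 0 0' && python3 -m inch '-1 0 0 -2 0 0 0; -1 0 0 -2 0 0 0; -1 0 0 -2 0 0 0'
```

```text
clock: 2.25
eef_pos: [0.4865, 0.1105, 0.1558]
eef_rot: [1.264, 1.173, -1.262]
wrist_force: [-6.3, 0.2, 17.1]
grip_width: -0.0001
clock: 2.55
eef_pos: [0.4865, 0.1105, 0.1544]
eef_rot: [1.264, 1.173, -1.262]
wrist_force: [-6.5, -1.0, 10.9]
grip_width: -0.0
```

```bash
python3 -m inch '-1 0 0 -2 0 0 0; -1 0 0 -4 0 0 0; -1 0 0 -4 0 0 0'
python3 - <<'E'
from h import *
c=snap('scene','s2');w=snap('wrist','w2')
a=np.hstack([cv2.resize(c['img'][60:260,200:400],None,fx=2,fy=2),w['img'][:, 120:520]]);cv2.imwrite('pics/m2.png',a[:,:,::-1])
E
```

```text
clock: 2.85
eef_pos: [0.4866, 0.1105, 0.152]
eef_rot: [1.265, 1.172, -1.261]
wrist_force: [-9.2, -1.1, 22.0]
grip_width: -0.0001
```

View pics/m2.png

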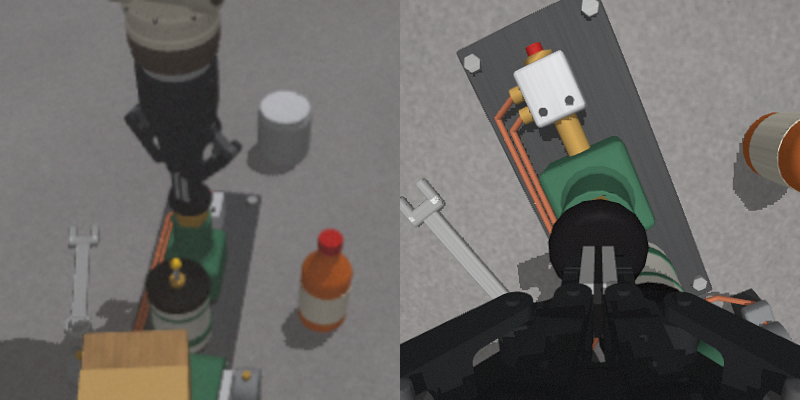

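On the stop: TCP z is 152 with 22 N, and the pin shows clearly in the wrist view as a small red stub at about (254,48) full frame, not popped. I'll release now, and check the pin at the bottom of each stroke.

```bash
cat > pin.py <<'E'
from h import *
import sys
w=snap('wrist',sys.argv[1]);h=cv2.cvtColor(w['img'],cv2.COLOR_RGB2HSV)[:170,180:340]
m=(((h[...,0]<5)|(h[...,0]>174))&(h[...,1]>170)&(h[...,2]>70));y,x=np.nonzero(m)
print('red',len(x),(x.min()+180,x.max()+180,y.min(),y.max()) if len(x) else None)
E
python3 -m inch '-1 0 0 16 0 0 0; -1 0 0 34 0 0 0; -1 0 0 34 0 0 0; -1 0 0 34 0 0 0; -1 0 0 34 0 0 0' && python3 pin.py w3; python3 - <<'E'
from h import *
c=snap('scene','s3');w=load('w3')
a=np.hstack([cv2.resize(c['img'][60:260,200:400],None,fx=2,fy=2),w['img'][:, 120:520]]);cv2.imwrite('pics/m3.png',a[:,:,::-1])
E
```

```text
clock: 3.45
eef_pos: [0.4866, 0.1109, 0.1815]
eef_rot: [1.262, 1.174, -1.264]
wrist_force: [-1.1, 0.3, -0.7]
grip_width: -0.0001
red 125 (np.int64(254), np.int64(268), np.int64(49), np.int64(61))
```

View pics/m3.png

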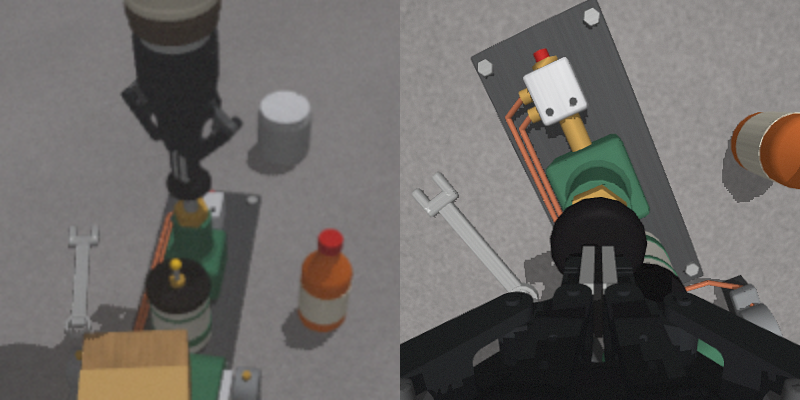

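The knob is back up with no contact force, the pin is still in, and everything else is where it was. Second stroke.

```bash
python3 -m inch '-1 0 0 -12 0 0 0; -1 0 0 -23 0 0 0; -1 0 0 -34 0 0 0; -1 0 0 -34 0 0 0; -1 0 0 -34 0 0 0' && python3 pin.py w4
```

```text
clock: 4.05
eef_pos: [0.4875, 0.1113, 0.1518]
eef_rot: [1.265, 1.171, -1.258]
wrist_force: [-7.7, -3.2, 31.7]
grip_width: -0.0004
red 181 (np.int64(243), np.int64(260), np.int64(41), np.int64(56))
```

```bash
python3 -m inch '-1 0 0 16 0 0 0; -1 0 0 34 0 0 0; -1 0 0 34 0 0 0; -1 0 0 34 0 0 0; -1 0 0 34 0 0 0' && python3 pin.py w5
```

```text
clock: 4.6
eef_pos: [0.4865, 0.1112, 0.1807]
eef_rot: [1.261, 1.175, -1.264]
wrist_force: [-0.5, 0.1, -0.1]
grip_width: -0.0003
red 156 (np.int64(253), np.int64(269), np.int64(47), np.int64(61))
```

The pin is creeping out (red area in the up position went from 125 to 156 px). Third stroke, down only, then a check.

```bash
python3 -m inch '-1 0 0 -12 0 0 0; -1 0 0 -23 0 0 0; -1 0 0 -34 0 0 0; -1 0 0 -34 0 0 0; -1 0 0 -34 0 0 0' && python3 pin.py w6
```

```text
clock: 5.15
eef_pos: [0.4874, 0.1114, 0.1518]
eef_rot: [1.265, 1.171, -1.258]
wrist_force: [-10.1, -2.0, 33.5]
grip_width: -0.0001
red 213 (np.int64(243), np.int64(261), np.int64(40), np.int64(57))
```

Not popped yet. Up again, then the fourth stroke down.

```bash
python3 -m inch '-1 0 0 16 0 0 0; -1 0 0 34 0 0 0; -1 0 0 34 0 0 0; -1 0 0 34 0 0 0; -1 0 0 34 0 0 0' && python3 pin.py w7 && python3 -m inch '-1 0 0 -12 0 0 0; -1 0 0 -23 0 0 0; -1 0 0 -34 0 0 0; -1 0 0 -34 0 0 0; -1 0 0 -34 0 0 0' && python3 pin.py w8
```

```text
clock: 5.7
eef_pos: [0.4865, 0.1112, 0.1807]
eef_rot: [1.261, 1.175, -1.264]
wrist_force: [-1.0, 0.2, -0.2]
grip_width: 0.0001
red 188 (np.int64(252), np.int64(269), np.int64(45), np.int64(61))
clock: 6.25
eef_pos: [0.4874, 0.1114, 0.1518]
eef_rot: [1.265, 1.172, -1.258]
wrist_force: [-8.9, -1.8, 33.6]
grip_width: 0.0
red 362 (np.int64(234), np.int64(255), np.int64(19), np.int64(45))
```

The red area jumped to 362 px and the tip moved about 21 px outwards, so it looks popped. I'll lift clear of the knob and look.

```bash
python3 -m inch '-1 0 0 16 0 0 0; -1 0 0 34 0 0 0; -1 0 0 60 0 0 0; -1 0 0 82 0 0 0; -1 0 0 82 0 0 0' && python3 -m inch '-1 0 0 0 0 0 0; -1 0 0 0 0 0 0; -1 0 0 0 0 0 0' && python3 pin.py w9; python3 - <<'E'
from h import *
c=snap('scene','s9');w=load('w9')
a=np.hstack([cv2.resize(c['img'][60:260,200:400],None,fx=2,fy=2),w['img'][:, 120:520]]);cv2.imwrite('pics/m9.png',a[:,:,::-1])
E
```

```text
clock: 6.8
eef_pos: [0.4877, 0.1115, 0.232]
eef_rot: [1.264, 1.173, -1.26]
wrist_force: [-0.4, 0.4, -0.5]
grip_width: 0.0001
clock: 7.1
eef_pos: [0.4865, 0.1112, 0.2289]
eef_rot: [1.261, 1.175, -1.264]
wrist_force: [-0.6, -1.0, -0.8]
grip_width: 0.0002
red 205 (np.int64(255), np.int64(272), np.int64(39), np.int64(59))
```

View pics/m9.png

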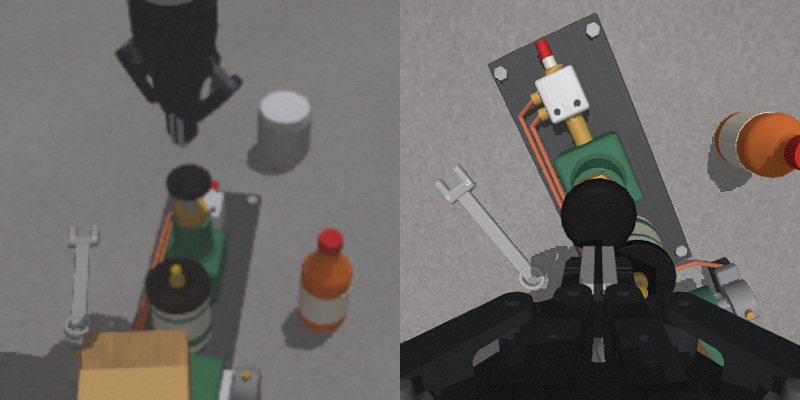

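The pin is fully out with its white band showing, at about (264,50) in the full wrist frame. The knob is up at (188,181) in the crop, the same as at the start, the gripper is clear and the bystanders haven't moved. Handing in.

```bash
python3 -c "
from h import *
print(workorder.job_done())"
```

```text
the job is handed in; nothing more can be done
None
```

I pressed the knob through four full strokes with the shut fingertips. Each went down to the stop (tip at 152 mm, 22–34 N at the wrist), and I let the knob spring back up after each one. The pin popped on the fourth down stroke, so I stopped pumping, lifted the gripper to about 229 mm and handed the job in at about 7 s.

**Last checks:** The final pictures show the red pin out with its white band visible and the knob back at its starting height. The bottle, tin, wrench and carton showed no visible movement. The wrist force was about zero, so the robot was touching nothing.

No check failed or disagreed. I judged the level rod and the pin travel only by eye and stroke count, and the hand-in reported no verdict.

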